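Check the kit cartons' bases and push the stamped one to the dispatch line

ROBOT

A 7-joint arm with a two-finger parallel gripper is mounted at the origin on the work surface. World frame = base frame: x ahead of the robot, y to its left, z up, the work surface at z = 0. Lengths are in m, angles in rad, forces in N, time in s.
With the tool pointing down it reaches from about 0.4 to 0.9 m from the base axis. Payload 5.5 kg.
Tool frame: the origin (TCP) lies midway between the tips of the shut fingers; the grasp point (between the pads) lies 19 mm behind it (manip.grip_depth is the distance from the TCP to the grasp point, in m); z points along the fingers, y is the line along which they close (so a half turn about z gives the same grasp; the last joint's range is limited). The gripper opens to 92 mm and grips with 3 to 60 N. Pads are 19 mm wide; open, the fingers measure 130 mm over their backs; the gripper's body (75 mm by 190 mm) begins 47 mm behind the grasp point.
Start: joints at [-0.889, 0.501, -0.427, 1.55, 0.221, 1.138, -0.21], TCP at [0.264, 0.594, 0.227] pointing down, gripper open.
Joint ranges: [-2.88, 2.88], [-0.31, 2.03], [-1.54, 1.56], [0.2, 2.42], [-1.41, 4.55], [0.19, 2.02], [-2.57, 2.57]. Speed limits (rad/s): [2.57, 2.57, 3.14, 3.14, 3.14, 3.14, 3.14].

INTERFACE

Orientations are given as a unit quaternion [x, y, z, w].
In Python, from bench import manip, effector, viewer gives the robot as it stands. Calls block until the motion is done:
- manip.move_pose(position, orientation): joint-space move of the TCP to a pose.
- manip.servo_line(position, ori=None, vel=0.15): straight line of the TCP; ori=None keeps the orientation; vel is the mean speed in m/s.
- manip.movej(angles): joint-space move.
- effector.open_jaws() and effector.close(f_grip=None): open the fingers fully, or close them until they stop; f_grip is the grip in N (None keeps the last).
- manip.sleep(seconds).
- manip.solve_ik(position, orientation): joint angles nearest the present ones, or None.
- viewer.get_image(name): name is "scene" or "top"; returns the picture (480x640x3 uint8, red, green, blue); there is no depth.
- viewer.get_calibration(name): a dict with "vfov" (degrees; the focal length in pixels is half the picture's height over the tangent of half this angle, whatever the lens; pixels are square), "cx", "cy" (the principal point, pixels), "eye" and "attitude" of the camera in the world. Camera axes: x right, y down, z forward; pixel columns grow to the right and rows downward; lengths in m; the calibration is good to about 2 mm. A picture is of the moment at which its call begins. get_calibration takes no time and is no camera call.
A pose or a line that the arm cannot do raises manip.PlanningError and nothing moves.
- manip.hand_in(): hands the job in; it is judged then, once.
Readings, each from a call of its own:
- manip.current_clock(): time.
- manip.current_q(): joint angles.
- manip.current_joint_velocities(): joint speeds.
- manip.current_tau(): joint torques, N m.
- manip.current_tool_pos(): TCP position.
- manip.current_tcp_rot(): TCP orientation.
- manip.current_force(): force on the tool from outside, world axes, zero at the start.
- manip.current_wrist_torque(): the same for the moment, N m.
- manip.current_finger_gap(): finger opening in m.
- manip.current_gripper_force(): force on a finger pad.
Only numpy, scipy, OpenCV 4.12 (cv2) and the standard library are available. Lean on these libraries where they do the work, as an engineer would, in place of code of your own. Each camera call takes 0.05 s, during which the arm holds its last target. There are 200 camera calls.

TASK

One of the two green-banded white test-kit cartons carries a release stamp on its underside. Using only the fingertips, tip both cartons over towards the robot, one after the other, so that each lies on its side with its base facing the dispatch line (the tape across the bench); then push the stamped one along the bench until its stamped base is over the tape, square to the line. Leave the other carton lying where it fell, do not lift or carry either carton, and leave everything else where it stands.

Things in the scene. Friction and masses are not known exactly. Their poses are not given: they have to be found in the camera images.
- stamped_carton: THE STAMPED ONE: white test-kit carton, green band round its foot, loose closed box 65 deep (x) x 90 wide (y) x 100 mm tall (z), 0.2 to 0.4 kg; starts standing, its +x turned roughly away from the robot. Origin: centre of its UNDERSIDE; z points from base to top. Ink stamp (dark ring 48 mm across with a tick) on the underside, hidden until tipped.
- plain_carton: THE ONE WITHOUT STAMP: same outside: white test-kit carton, green band round its foot, loose closed box 65 deep (x) x 90 wide (y) x 100 mm tall (z), 0.2 to 0.4 kg; starts standing, its +x turned roughly away from the robot. Origin: centre of its UNDERSIDE; z points from base to top. Underside blank but for a seam.
- dispatch_line: dispatch line: a flat strip of pale tape with dark borders, 50 mm wide and 600 mm long, stuck on the bench beyond the cartons, running left to right; no height to speak of. Origin: its middle, at table height; its x axis points across the tape away from the robot, its y axis along the tape. Fixed.
- specimen_cup: bystander, loose: clear specimen cup with white screw lid, 42 mm across, 55 mm tall. Origin: centre of its underside.
- meter: bystander, loose: white hand-held meter, 92 x 52 x 16 mm, lying flat. Origin: centre of its underside.
- phone: bystander, loose: smartphone, 150 x 73 x 9 mm, lying flat. Origin: centre of its underside.
- gel_bottle: bystander, loose: clear hand-gel bottle, 56 mm across, 140 mm tall. Origin: centre of its underside.
- strip_box: bystander, loose: low white and blue box, 80 x 80 x 55 mm. Origin: centre of its underside.
- tube_rack: bystander, loose: white tube rack with capped tubes, 70 x 110 mm, 88 mm tall. Origin: centre of its underside.
- wallet: bystander, loose: grey wallet, 85 x 110 x 18 mm, lying flat. Origin: centre of its underside.
- stamped_carton_center (a point): centre of that carton, 50 mm up its z axis from the base. High friction on the bench: pushed or pulled near its top it tips about its lower edge rather than slides, and falls over by itself past about 35 degrees. Lying tipped towards the robot: base faces away, z points to the robot, origin and centre 32 mm above the bench.
- plain_carton_center (a point): centre of that carton, 50 mm up its z axis from the base. High friction on the bench: pushed or pulled near its top it tips about its lower edge rather than slides, and falls over by itself past about 35 degrees. Lying tipped towards the robot: base faces away, z points to the robot, origin and centre 32 mm above the bench.
Mind the look-alikes: they are no part of the job. What is shaped like the stamped_carton but red or turquoise is not meant.

How it is judged:
By the outcome, as a careful person would: the job done as asked, in the order asked, and still so for the second after the job is handed in, with the robot touching nothing.
It also fails if it takes over 64 s, if anything falls off the work surface, if the arm or the gripper's body presses on something with over 40 N, if the wrist force passes 120 N, or if a joint passes its speed limit or range.

## Working session

There is one attempt and no reset: what is moved stays moved. The work goes in short steps, each a Python script; the robot and the scene stay as the last script left them, time stands still between calls to the robot, and variables do not carry over. Pictures are saved under pics/ and viewed, at most 10 in all, crops included, and the job is handed in when it is done.

```bash
mkdir -p pics; ls; python3 - <<'E'
from bench import manip, effector, viewer
import cv2
for n in ("scene","top"):
    im=viewer.get_image(n); cv2.imwrite(f"pics/{n}0.png",im[:,:,::-1]); print(n,viewer.get_calibration(n))
print(manip.current_clock(),manip.current_tool_pos(),manip.current_tcp_rot())
E
```

```text
pics
scene {'vfov': 53.282573454162964, 'cx': 324.89527733130257, 'cy': 242.45999922985195, 'eye': array([0.95482667, 0.77025347, 0.76230647]), 'attitude': array([ 0.20743525,  0.87775887, -0.41850597, -0.10659616])}
top {'vfov': 57.98357801573434, 'cx': 323.01462206939226, 'cy': 245.7438507287224, 'eye': array([0.46509555, 0.02021097, 1.22177204]), 'attitude': array([ 0.71109039, -0.7026575 ,  0.01834804, -0.01691877])}
0.1 [0.26411524 0.59324621 0.2257556 ] [ 2.07849178e-01  9.78160489e-01 -8.51466018e-04 -2.28599109e-04]
```

View pics/scene0.png

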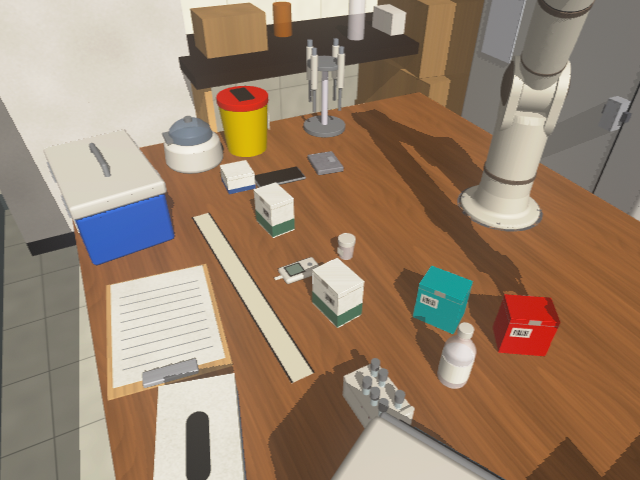

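View pics/top0.png

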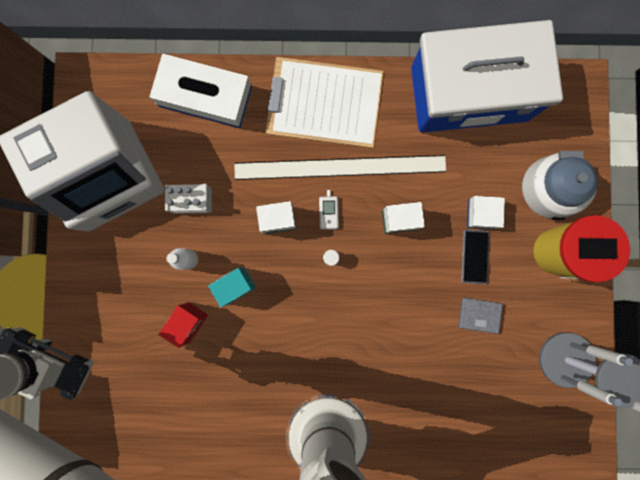

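```bash
cat > h.py <<'E'
from bench import manip, effector, viewer
import numpy as np, cv2
from scipy.spatial.transform import Rotation as R
def cam(n):
    c=viewer.get_calibration(n); f=240/np.tan(np.radians(c["vfov"])/2)
    return f,c["cx"],c["cy"],np.array(c["eye"]),R.from_quat(c["attitude"]).as_matrix()
def toworld(n,px,z):
    f,cx,cy,e,A=cam(n); px=np.atleast_2d(px).astype(float)
    d=np.c_[(px[:,0]-cx)/f,(px[:,1]-cy)/f,np.ones(len(px))]@A.T
    return e+d*((z-e[2])/d[:,2])[:,None]
def topix(n,P):
    f,cx,cy,e,A=cam(n); q=(np.atleast_2d(P)-e)@A
    return np.c_[cx+f*q[:,0]/q[:,2],cy+f*q[:,1]/q[:,2]]
def grab(n,name):
    im=viewer.get_image(n)[:,:,::-1].copy(); cv2.imwrite(f"pics/{name}.png",im); return im
def rect(im,roi,z,thr,n="top"):
    x0,y0,x1,y1=roi; m=(im[y0:y1,x0:x1].min(2)>thr).astype(np.uint8)
    k,l,s,_=cv2.connectedComponentsWithStats(m); i=1+np.argmax(s[1:,4])
    p=np.argwhere(l==i)[:,::-1]+[x0,y0]
    w=toworld(n,p,z)[:,:2]
    (c,sz,a)=cv2.minAreaRect((w*1000).astype(np.float32))
    return np.array(c),sz,a,len(p)
E
python3 - <<'E'
from h import *
im=cv2.imread("pics/top0.png")
for nm,roi,z in (("L",(250,190,305,240),.1),("Rr",(375,190,435,240),.1),("tape",(225,145,455,190),0)):
    for t in (150,180,200,215): print(nm,t,rect(im,roi,z,t))
for nm,px,z in (("teal",[[231,270],[252,290],[208,290],[218,306]],.1),("cup",[331,258],.055),("meter",[[321,192],[338,228],[319,228]],.016),("rack",[[166,185],[210,212]],.088),("bottle",[182,259],.1)): print(nm,toworld("top",px,z).round(3).tolist())
a=cv2.resize(im[180:250,245:445],None,fx=4,fy=4,interpolation=cv2.INTER_CUBIC)
cv2.imwrite("pics/c1.png",a)
E
```

```text
L 150 (array([597.1473999 , 144.56748962]), (66.6085205078125, 91.43376159667969), 9.475031852722168, 894)
L 180 (array([597.82281494, 144.47390747]), (64.37584686279297, 90.30812072753906), 8.856870651245117, 854)
L 200 (array([597.91033936, 144.16796875]), (63.652488708496094, 88.82881164550781), 9.508289337158203, 825)
L 215 (array([597.86877441, 144.74021912]), (62.72486877441406, 86.36907958984375), 9.259912490844727, 788)
Rr 150 (array([ 600.30914307, -190.1769104 ]), (66.708740234375, 99.73748779296875), 7.377577304840088, 970)
Rr 180 (array([ 600.4074707 , -191.07400513]), (65.49576568603516, 97.70314025878906), 7.068920135498047, 917)
Rr 200 (array([ 601.46710205, -193.76100159]), (63.47196578979492, 91.4818344116211), 7.043528079986572, 838)
Rr 215 (array([ 601.38525391, -193.1003418 ]), (62.896095275878906, 88.91494750976562), 7.043691635131836, 805)
tape 150 (array([751.84576416, -27.7689209 ]), (41.70342254638672, 599.7877197265625), 2.830425500869751, 3024)
tape 180 (array([751.94018555, -26.74685669]), (40.38622283935547, 597.6024780273438), 2.838430881500244, 2917)
tape 200 (array([751.18444824, -27.79571533]), (37.479007720947266, 594.0921630859375), 2.8315162658691406, 2708)
tape 215 (array([729.44775391, 118.80114746]), (4.962086313753389e-05, 31.315750122070312), 0.7090389728546143, 12)
teal [[0.455, 0.255, 0.1], [0.405, 0.2, 0.1], [0.403, 0.313, 0.1], [0.363, 0.287, 0.1]]
cup [[0.491, -0.004, 0.055]]
meter [[0.676, 0.026, 0.016], [0.575, -0.023, 0.016], [0.575, 0.03, 0.016]]
rack [[0.677, 0.434, 0.088], [0.607, 0.316, 0.088]]
bottle [[0.482, 0.383, 0.1]]
```

View pics/c1.png

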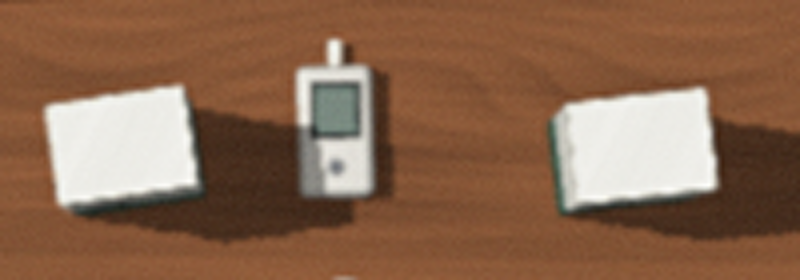

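```bash
cat >> h.py <<'E'
def quat(yaw,flip=0):
    # tool z down, tool y = direction (yaw+90deg) (flip: half turn)
    y=np.array([-np.sin(yaw),np.cos(yaw),0])*(-1 if flip else 1); z=np.array([0,0,-1.]); x=np.cross(y,z)
    return R.from_matrix(np.c_[x,y,z]).as_quat()
def best(p,yaw):
    q0=manip.current_q(); o=[]
    for f in (0,1):
        s=manip.solve_ik(p,quat(yaw,f))
        if s is not None: o.append((np.abs(np.array(s)-q0).max(),f))
    return quat(yaw,min(o)[1])
def tip(c,deg,above=.2):
    a=np.radians(deg); u=np.array([np.cos(a),np.sin(a)]); P=lambda d,z:[*(np.array(c)+u*d),z]
    q=best(P(.070,above),a)
    manip.move_pose(P(.070,above),q)
    manip.servo_line(P(.070,.085),vel=.15)
    manip.servo_line(P(.045,.085),vel=.06)
    for d in (.02,0,-.012):
        manip.servo_line(P(d,.085),vel=.06); print(d,manip.current_force().round(1),manip.current_tool_pos().round(3))
    manip.sleep(.3)
    manip.servo_line(P(-.012,above),vel=.25)
E
python3 - <<'E'
from h import *
p=manip.current_tool_pos(); manip.servo_line([p[0],p[1],.3],vel=.2); effector.close()
tip([.598,.1445],9.2); print(manip.current_clock())
E
```

```text
0.02 [-0.   1.3  0.5] [0.617 0.148 0.085]
0 [0.2 1.2 0.4] [0.597 0.144 0.085]
-0.012 [-0.5  0.1 -0.1] [0.586 0.143 0.085]
8.0083
```

```bash
python3 - <<'E'
from h import *
grab("scene","s1")
E
```

```text
(no output)
```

View pics/s1.png

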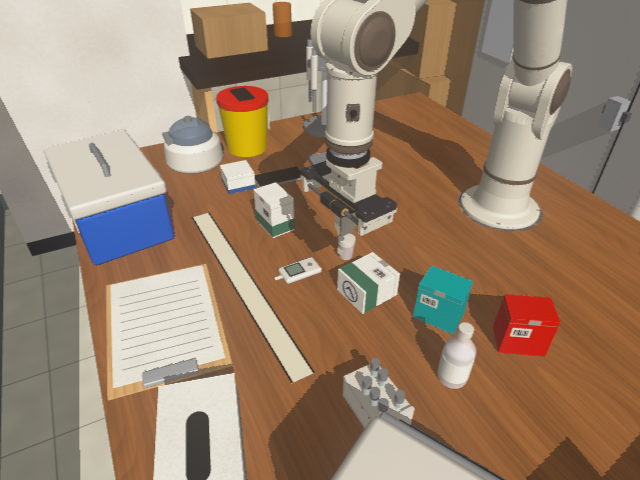

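The picture shows the left carton lying towards the robot, its stamp visible at about (350,290), so this is the stamped one. Next I tip the right carton.

```bash
python3 - <<'E'
from h import *
tip([.6012,-.1935],7.1); print(manip.current_clock())
manip.move_pose([.5,-.35,.3],manip.current_tcp_rot())
im=grab("top","t2"); grab("scene","s2")
cv2.imwrite("pics/c2.png",cv2.resize(im[150:310,195:455],None,fx=3,fy=3,interpolation=cv2.INTER_CUBIC))
for t in (180,200,215): print(rect(im,(255,200,310,275),.065,t))
print(manip.current_clock())
E
```

```text
0.02 [0.4 0.4 0.2] [ 0.62  -0.191  0.085]
0 [-0.4 -0.5 -0.4] [ 0.6   -0.194  0.085]
-0.012 [-0.2 -0.7 -0.1] [ 0.589 -0.195  0.085]
13.125
(array([494.17709351, 127.28372192]), (60.79603958129883, 89.3312759399414), 9.23727035522461, 677)
(array([493.8762207 , 127.91277313]), (59.743099212646484, 86.62455749511719), 9.423726081848145, 620)
(array([493.29348755, 127.43131256]), (58.49343490600586, 85.23605346679688), 9.791579246520996, 526)
14.0583
```

View pics/c2.png

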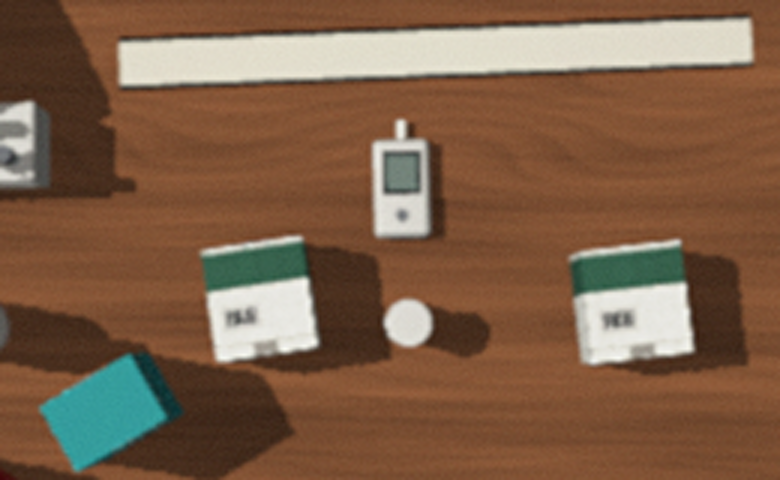

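```bash
python3 - <<'E'
from h import *
w=toworld("top",np.array([[202,250],[302,238],[318,346],[216,361]])/3+[195,150],.065)[:,:2]
print(w.round(4).tolist(),w.mean(0)); d=lambda a,b:np.degrees(np.arctan2(*(w[a]-w[b])[::-1]))
print(np.linalg.norm(w-np.roll(w,1,0),axis=1),d(0,1)-90,d(3,2)-90,d(0,3),d(1,2))
E
```

```text
[[0.5542, 0.181], [0.566, 0.092], [0.4698, 0.0763], [0.4554, 0.1667]] [0.51135785 0.12902732]
[0.09976304 0.08983645 0.0974289  0.09156584] 7.559347986735716 9.042385466838198 8.241065752049067 9.256609865026492
```

```bash
cat > push.py <<'E'
from h import *
c=np.array([.512,.1295]); a0=np.radians(8.7); a1=np.radians(2.83); u=lambda a:np.array([np.cos(a),np.sin(a)]); Z=.042
P=lambda xy,z:[*xy,z]
s=c-.082*u(a0)
q=best(P(s,.22),a0); f=int(not np.allclose(np.abs(np.dot(q,quat(a0,0))),1))
manip.move_pose(P(s,.22),q); manip.servo_line(P(s,Z),vel=.12)
print(manip.current_clock(),manip.current_force().round(1))
t=c-.058*u(a0); manip.servo_line(P(t,Z),vel=.04); print("contact",manip.current_force().round(1))
N=6; cc=c.copy()
for i in range(N):
    a=a0+(a1-a0)*(i+1)/N; am=a0+(a1-a0)*(i+.5)/N
    cc=cc+.02*u(am); manip.servo_line(P(cc-.058*u(a),Z),quat(a,f),vel=.06)
    print(i,manip.current_force().round(1),manip.current_wrist_torque().round(2))
print(cc,manip.current_tool_pos(),f,manip.current_clock())
im=grab("top","t3"); s3=grab("scene","s3")
cv2.imwrite("pics/c3.png",np.vstack([cv2.resize(im[130:260,200:330],(390,390)),])if 0 else np.hstack([cv2.resize(im[130:260,200:330],(400,400),interpolation=2),cv2.resize(s3[190:350,220:380],(400,400),interpolation=2)]))
E
python3 push.py
```

```text
17.4417 [ 0.5 -0.6  0.1]
contact [1.  0.8 0.2]
0 [-0.4  1.2 -0.3] [-0.1   0.15  0.02]
1 [ 0.6 -0.3 -0.6] [ 0.01  0.17 -0.01]
2 [0.4 0.4 0.6] [-0.01  0.18  0.04]
3 [0.1 0.1 0.2] [-0.06  0.15 -0.02]
4 [ 0.8 -0.9 -0.5] [-0.08  0.16 -0.03]
5 [-0.6 -0.   0.5] [-0.02  0.19  0.03]
[0.63134231 0.1415487 ] [0.57399101 0.13868759 0.04201816] 1 21.0917
```

View pics/c3.png

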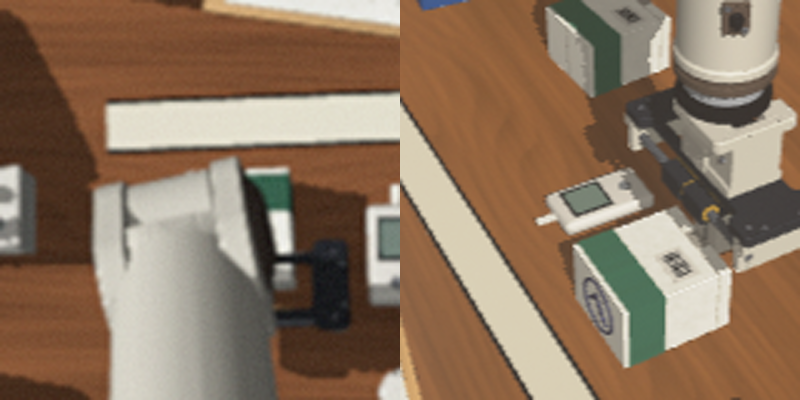

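```bash
python3 - <<'E'
from h import *
a=np.radians(2.83); u=np.array([np.cos(a),np.sin(a)]); p=manip.current_tool_pos()[:2]
manip.servo_line([*(p+.05*u),.042],vel=.06)
manip.servo_line([*(p+.025*u),.042],vel=.12); manip.servo_line([*(p+.025*u),.25],vel=.25)
manip.move_pose([.5,-.2,.3],manip.current_tcp_rot())
im=grab("top","t4"); grab("scene","s4"); print(manip.current_clock())
cv2.imwrite("pics/c4.png",cv2.resize(im[140:240,220:340],None,fx=6,fy=6,interpolation=cv2.INTER_CUBIC))
E
```

```text
24.9583
```

View pics/c4.png

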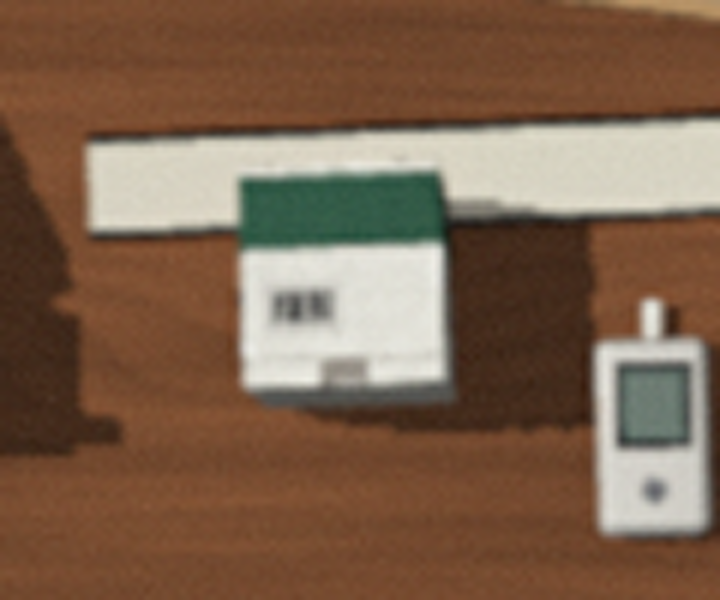

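```bash
python3 - <<'E'
from h import *
W=lambda pts,z:toworld("top",np.array(pts)/6+[220,140]-.4,z)[:,:2]
w=W([[240,163],[438,156],[449,384],[241,389],[240,180],[440,173],[241,246],[443,240]],.065)
ang=lambda a,b:np.degrees(np.arctan2(*(w[a]-w[b])[::-1]))
print(w.round(4).tolist()); print([round(ang(a,b)-90,2) for a,b in((0,1),(3,2),(4,5),(6,7))],ang(0,3),ang(1,2))
print(np.linalg.norm(w[0]-w[3]),np.linalg.norm(w[1]-w[2]),w[:4].mean(0))
# refine by subpixel: green mask rect + white rect
im=cv2.imread("pics/t4.png").astype(int); m=(im[:,:,1]-im[:,:,2]>25); m[:,:255]=0;m[:,300:]=0;m[:165]=0;m[185:]=0
p=np.argwhere(m)[:,::-1]; print(cv2.minAreaRect((toworld("top",p,.065)[:,:2]*1000).astype(np.float32)),len(p))
print(rect(im,(255,178,300,212),.065,180))
w=W([[90,185],[715,165]],0);print("tape",w)
E
```

```text
[[0.7341, 0.1918], [0.7384, 0.1029], [0.6353, 0.0963], [0.6319, 0.1894], [0.7264, 0.1917], [0.7307, 0.1018], [0.6965, 0.1906], [0.7003, 0.1]]
[np.float64(2.76), np.float64(2.09), np.float64(2.74), np.float64(2.42)] 1.3490153689535478 3.613145089292339
0.10223560599002836 0.10330958956406487 [0.68493283 0.14510631]
((713.6598510742188, 145.8677215576172), (29.934232711791992, 88.93555450439453), 1.0955512523651123) 360
(array([666.12792969, 143.75672913]), (59.701297760009766, 86.16250610351562), 0.8780966997146606, 624)
tape [[ 0.73780165  0.27241834]
 [ 0.75107501 -0.02413003]]
```

```bash
python3 - <<'E'
from h import *
a=np.radians(2.83); u=np.array([np.cos(a),np.sin(a)]); p=np.array([.574,.1395]); q=manip.current_tcp_rot()
q=quat(a,1)
manip.move_pose([*(p+.025*u),.25],q); manip.servo_line([*(p+.025*u),.042],vel=.2)
manip.servo_line([*(p+.045*u),.042],vel=.08); manip.servo_line([*(p+.0600*u),.042],vel=.04)
manip.servo_line([*(p+.025*u),.042],vel=.1); manip.servo_line([*(p+.025*u),.25],vel=.25)
manip.move_pose([.5,-.05,.35],q); manip.move_pose([.45,-.3,.3],q)
im=grab("top","t5"); s=grab("scene","s5"); print(manip.current_clock())
cv2.imwrite("pics/c5.png",np.hstack([cv2.resize(im[130:230,220:320],(400,400),interpolation=2),cv2.resize(s[190:350,220:380],(400,400),interpolation=2)]))
g=im.astype(int); m=(g[:,:,1]-g[:,:,2]>25); m[:,:255]=0;m[:,300:]=0;m[:160]=0;m[185:]=0
print(cv2.minAreaRect((toworld("top",np.argwhere(m)[:,::-1],.065)[:,:2]*1000).astype(np.float32)))
E
```

```text
31.9583
((724.5302734375, 146.0652618408203), (29.962247848510742, 88.95622253417969), 1.0955893993377686)
```

View pics/c5.png

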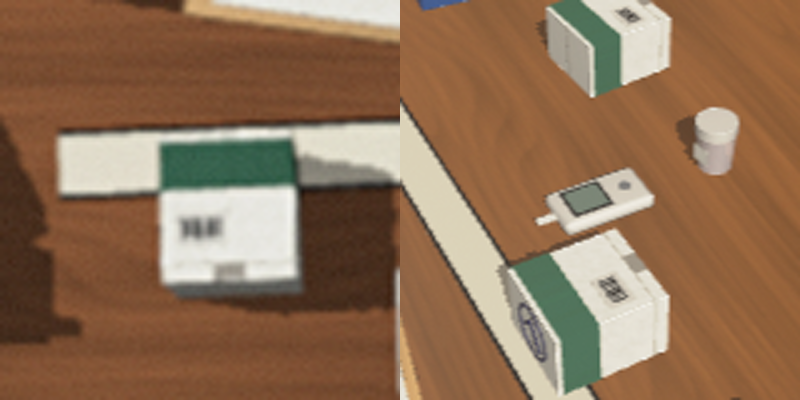

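View pics/t5.png

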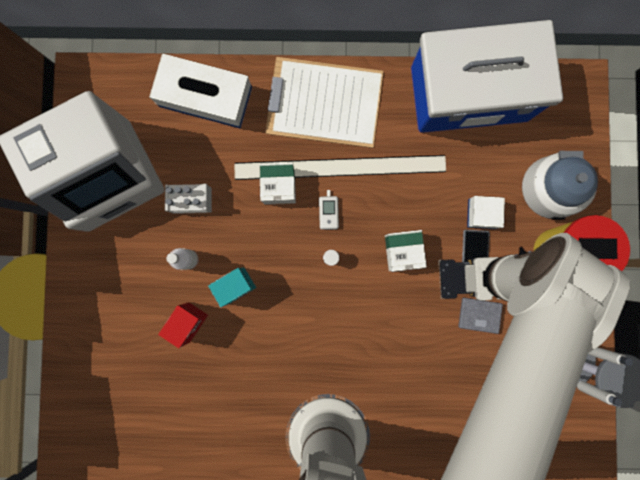

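The pictures show the base over the middle of the tape at about (277,166) in the top view and square to it. The plain carton lies where it fell, at about (405,250), and the bystanders have not moved.

```bash
python3 -c "
from bench import manip
print(manip.hand_in())"
```

```text
the job is handed in; nothing more can be done
None
```

The job is handed in: both cartons were tipped towards the robot, and the stamped one (the left) was pushed until its base lay over the middle of the tape, square to within about 2°; the plain one was left where it fell, and the pictures show nothing else moved.

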